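# Make up a strap-clamp set-up on the drilled plate

## Robot

A 6-joint arm with a two-finger parallel gripper is mounted at the origin on a cart in front of the work surface, level with it; the furniture and walls round the work are solid. World frame = base frame: x ahead of the robot, y to its left, z up, the work surface at z = 0. Lengths are in m, angles in rad, forces in N, time in s.
With the tool pointing down it reaches from about 0.375 to 0.9 m from the base axis. Payload 3.1 kg.
Tool frame: the origin (TCP) lies on the centre line of the jaws, within the pads' length; the fingertips stand 14 mm ahead of it and the grasp point (between the pads) lies 5 mm behind it; z points along the fingers, y is the line along which they close (so a half turn about z gives the same grasp; the last joint's range is limited). The gripper opens to 87 mm and grips with 3 to 60 N. Pads are 19 mm wide; open, the fingers measure 117 mm over their backs; the gripper's body (75 mm by 190 mm) begins 51 mm behind the grasp point.
Start: joints at [1.157, 0.527, 1.433, -0, 1.181, -0.178], TCP at [0.146, 0.608, 0.237] pointing down, gripper open.
Joint ranges: [-3.08, 3.08], [-0.75, 2.2], [0.22, 2.44], [-1.43, 4.57], [0, 2.65], [-2.85, 2.85]. Speed limits (rad/s): [2.79, 2.79, 3.14, 3.14, 3.14, 3.14].

## Interface

Orientations are given as a unit quaternion [x, y, z, w].
In Python, from rig import robot gives the robot as it stands.
- The arm moves only by the tool move_arm, never from a script. Its argument "commands" is a list of rows, each an object with "hand": the finger opening in cm, from 0 to 8.7; "travel": the shift along the tool's x, y, z in cm, a list of three; "twist": the turn, a rotation vector about the tool's x, y, z in degrees, a list of three. In form: [{"hand": hand, "travel": [dx, dy, dz], "twist": [wx, wy, wz]}, ...]. A call has 1 to 5 rows; each row shifts and turns the commanded pose from where the row before left it, along the tool's axes as they then stand; what a row does not reach is not made up. A row lasts 1/12 s, in which the tool goes at most 41.7 mm and 7.16 degrees, less where a joint would pass 70% of its speed; a pose out of reach is approached as far as the arm can. A call is refused whole if a number of a shift passes 4.17 or a number of a turn 7.16, either way. A call with a gripper value outside its range is refused whole. The fingers move at their own pace and stop on an object; "force" is the grip in N (left out, the last holds). Time passes only in rows, so rows that do not move let the fingers close. It gives the time, the measured TCP pose, the force, the opening and the grip force at its end, in the units of the state.
- robot.get_obs(): the state, without advancing time (a new reading comes with each control period).
- robot.camera(name): name is "scene" or "top"; returns a dict with "frame" (420x560x3 uint8, red, green, blue), "fov_y" (degrees; the focal length in pixels is half the picture's height over the tangent of half this angle, whatever the lens; pixels are square), "cx", "cy" (the principal point, pixels), "extrinsics" (4x4, takes a point from camera to world coordinates). Camera axes: x right, y down, z forward; pixel columns grow to the right and rows downward; lengths in m; the calibration is good to about 2 mm. A picture is of the moment at which its call begins. There is no depth.
- robot.hand_in(): hands the job in; it is judged then, once.
The state is a dict: "time": time; "q": joint angles; "joint_velocities": joint speeds; "joint_torque": joint torques, N m; "position": TCP position; "tool_rot": TCP orientation; "ft_force": force on the tool from outside, world axes, zero at the start; "moment": the same for the moment, N m; "grip_width": finger opening in m; "grip_force": force on a finger pad.
Only numpy, scipy, OpenCV 4.12 (cv2) and the standard library are available. Lean on these libraries where they do the work, as an engineer would, in place of code of your own. Each camera call takes 0.05 s, during which the arm holds its last target. There are 200 camera calls.

## Task

Make up the clamping set-up on the drilled plate: set the pine block centrally and square on the long rest pad; on the short rest pad set the thin wood packing, centred and square, and the drilled steel set-up block flat on top of the packing in the same way, to make a heel level with the pine. Lay the dark steel clamp bar flat across the two, along their common centre line, centred over the gap so that one end rests on the pine and the other on the steel block. Leave the plain aluminium blank and the standing cutter holder where they are, let go of everything and leave it at rest.

Things in the scene. Friction and masses are not known exactly. Their poses are not given: they have to be found in the camera images.
- pine_blank: Solid rectangular pine block (light wood), 45 wide x 124 long x 43 mm high, about 0.14 kg. Its origin is the centre of its underside, x across its width, y along its length, z up. It lies in the row along the front of the bench, its length roughly along the bench front (within 30 degrees); grip it across the 45 mm width.
- packing: Thin flat board of wood packing, 52 wide x 102 long x 18 mm high, 0.03 kg. Its origin is the centre of its underside, x across its width, y along its length, z up. It lies in the row along the front of the bench, its length roughly along the bench front (within 30 degrees); grip it across the 52 mm width.
- setup_block: Ground grey steel set-up block with round holes in its faces, 51 wide x 76 long x 25 mm high, about 0.6 kg. Its origin is the centre of its underside, x across its width, y along its length, z up. It lies in the row along the front of the bench, its length roughly along the bench front (within 30 degrees); grip it across the 51 mm width.
- clamp_bar: Dark steel clamp bar, tapered at one end, 25 wide x 91 long x 15 mm high, about 0.16 kg. Its origin is the centre of its underside, x across its width, y along its length, z up. It lies in the row along the front of the bench, its length roughly along the bench front (within 30 degrees); grip it across the 25 mm width. Either end may point to either side.
- alu_blank: Plain sawn pale aluminium blank without holes, one thin dark line on top, 50 wide x 82 long x 30 mm high; not part of the set-up. It lies in the same row; origin as for the others. Leave it where it is.
- cutter_holder: Round steel collet holder with an end mill, standing upright near the left end of the plate, 42 mm diameter x 89 mm high. Origin at the centre of its foot. Leave it standing where it is.
- work_rest: Target for the pine: the longer of two low pads in line on the fixed drilled plate (100 x 300 x 10 mm), brown cork, 56 wide (x) x 140 long (y) x 3 mm. Origin at the centre of its underside, 10 mm above the bench; y along the plate. With all centred, pine and steel block are level (tops 56 mm above the bench) and the middle of the 30 mm gap is 77 mm from this pad's centre, towards the other.
- heel_rest: Target for the packing: the shorter pad, dark steel with two bright screw heads, 62 wide (x) x 108 long (y) x 3 mm, fixed on the same plate end to end with the long pad, centres 130 mm apart; which one is left or right changes. Origin at the centre of its underside, 10 mm above the bench; y along the plate. The middle of the gap is 53 mm from this pad's centre.

How it is judged:
By the outcome, as a careful person would: the job done as asked, in the order asked, and still so for the second after the job is handed in, with the robot touching nothing.
It also fails if it takes over 107 s, if anything falls off the work surface, if the arm or the gripper's body presses on something with over 40 N, if the wrist force passes 120 N, or if a joint passes its speed limit or range.

## Working session

There is one attempt and no reset: what is moved stays moved. The work goes in short steps, Python scripts to look and compute and a tool call to move; the robot and the scene stay as the last step left them, time stands still between calls to the robot, and variables do not carry over. Pictures are saved under pics/ and viewed, at most 14 in all, crops included, and the job is handed in when it is done.

Besides the shell and the picture viewer there is one more tool, called after "Request:" by a JSON object that holds its "method" and its "body". move_arm: Moves the arm, as the interface text tells. Its arguments: {"type":"object","properties":{"commands":{"type":"array"},"force":{"type":"number"}},"required":["commands"]}

```bash
mkdir -p pics
python3 - <<'E'
from rig import robot
import cv2,numpy as np
o=robot.get_obs();print({k:np.round(v,3) for k,v in o.items()})
for n in("scene","top"):
    c=robot.camera(n);cv2.imwrite(f"pics/{n}0.png",c["frame"][:,:,::-1]);print(n,c["fov_y"],c["cx"],c["cy"],np.round(c["extrinsics"],4).tolist())
E
```

```text
{'time': np.float64(0.0), 'q': array([ 1.157,  0.528,  1.434,  0.   ,  1.181, -0.178]), 'joint_velocities': array([ 0.002, -0.   , -0.001,  0.   , -0.001,  0.   ]), 'joint_torque': array([  0.   , -44.004, -17.66 ,   0.063,   0.058,  -0.   ]), 'position': array([0.146, 0.607, 0.236]), 'tool_rot': array([ 0.118,  0.993, -0.001, -0.   ]), 'ft_force': array([ 0.176, -0.513,  0.209]), 'moment': array([-0.058, -0.007, -0.018]), 'grip_force': np.float64(0.0), 'grip_width': np.float64(0.087)}
scene 52.33532374854649 279.21071466396154 207.34308827996358 [[-0.8701, -0.33, 0.3662, 0.2109], [-0.4928, 0.5976, -0.6325, 0.6168], [-0.0101, -0.7308, -0.6825, 0.7148], [0.0, 0.0, 0.0, 1.0]]
top 57.98360168474047 274.2804599702279 210.71975598340552 [[0.0156, -0.9872, 0.1585, 0.4364], [-0.9998, -0.0141, 0.0107, 0.0009], [-0.0083, -0.1587, -0.9873, 0.8803], [0.0, 0.0, 0.0, 1.0]]
```

View pics/scene0.png

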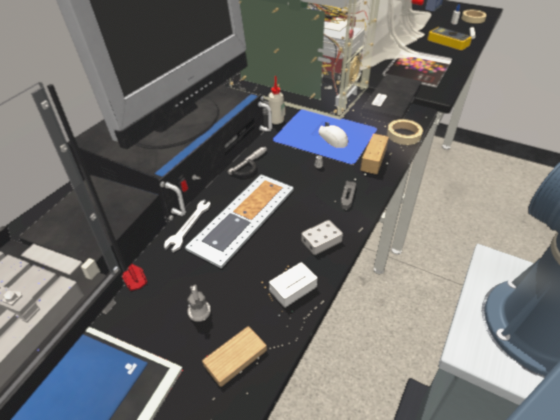

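View pics/top0.png

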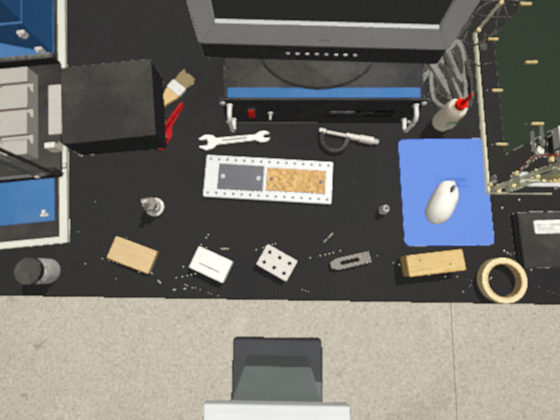

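The top view shows the row left to right: packing (133,254), alu blank (211,264), set-up block (276,262), clamp bar (351,261) and pine (433,263). The plate is centred near (268,180), with the heel pad at (240,178), the cork pad at (295,179) and the holder at (152,206).

```bash
cat > h.py <<'E'
import cv2,numpy as np
from scipy.spatial.transform import Rotation as R
def ray(c,uv,z):
    f=210/np.tan(np.radians(c["fov_y"]/2));uv=np.atleast_2d(np.asarray(uv,float));E=c["extrinsics"]
    d=np.c_[(uv[:,0]-c["cx"])/f,(uv[:,1]-c["cy"])/f,np.ones(len(uv))]@E[:3,:3].T
    o=E[:3,3];return (o+d*((z-o[2])/d[:,2])[:,None])[:,:2]
def proj(c,p):
    f=210/np.tan(np.radians(c["fov_y"]/2));E=c["extrinsics"]
    q=(np.atleast_2d(p)-E[:3,3])@E[:3,:3];return q[:,:2]/q[:,2:]*f+[c["cx"],c["cy"]]
def rect(pts):
    (c,(w,h),a)=cv2.minAreaRect((np.asarray(pts)*1000).astype(np.float32))
    b=cv2.boxPoints((c,(w,h),a));e=[b[1]-b[0],b[2]-b[1]];l=max(e,key=np.linalg.norm)
    ang=np.degrees(np.arctan2(l[1],l[0]))%180   # direction of length in world, deg from x
    return np.round(c,1),np.round(sorted((w,h)),1),round(ang,1)
E
python3 - <<'E'
from rig import robot
import cv2
f=robot.camera("top")["frame"][:,:,::-1]
a=cv2.resize(f[225:295,95:295],None,fx=4,fy=4,interpolation=cv2.INTER_CUBIC)
b=cv2.resize(f[225:295,300:500],None,fx=4,fy=4,interpolation=cv2.INTER_CUBIC)
cv2.imwrite("pics/c1.png",cv2.vconcat([a,b]))
cv2.imwrite("pics/c2.png",cv2.resize(f[140:225,130:350],None,fx=3.6,fy=3.6,interpolation=cv2.INTER_CUBIC))
E
```

```text
(no output)
```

View pics/c1.png

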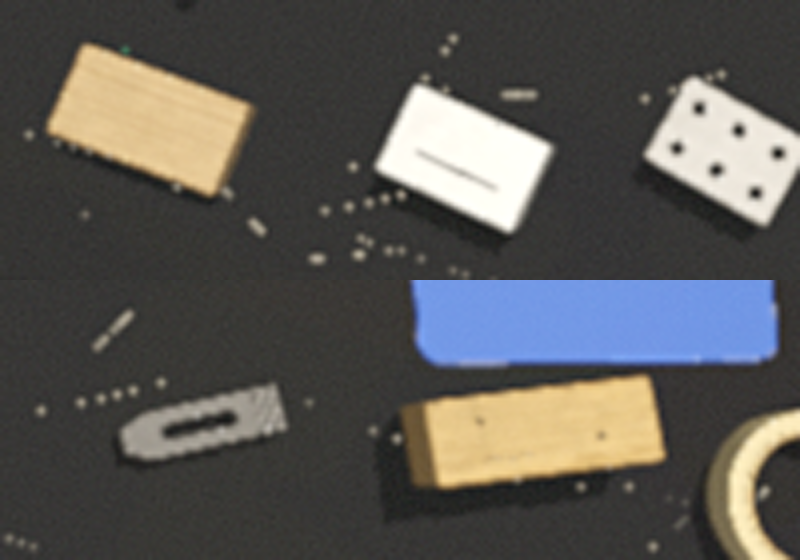

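View pics/c2.png

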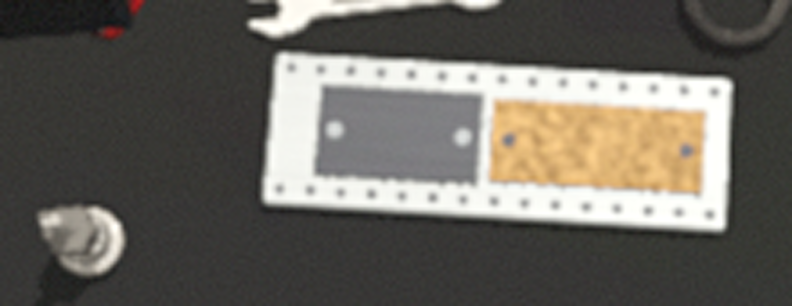

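```bash
cat > meas.py <<'E'
from h import *
def blob(c,box,z,fn,k=4):
    x0,y0,x1,y1=box;im=cv2.resize(c["frame"][y0:y1,x0:x1],None,fx=k,fy=k,interpolation=cv2.INTER_LINEAR)
    hsv=cv2.cvtColor(im,cv2.COLOR_RGB2HSV);m=fn(im.astype(int),hsv.astype(int)).astype(np.uint8)
    m=cv2.morphologyEx(m,cv2.MORPH_OPEN,np.ones((13,13)))
    cs,_=cv2.findContours(m,cv2.RETR_EXTERNAL,cv2.CHAIN_APPROX_NONE);q=max(cs,key=cv2.contourArea)[:,0]
    uv=(q+.5)/k-.5+[x0,y0]
    return rect(ray(c,uv,z))
E
python3 - <<'E'
from meas import *
from rig import robot
c=robot.camera("top")
f=c["frame"];print(f[254,133],f[256,155],f[263,435],f[266,404],f[262,271],f[262,335],f[180,240],f[185,295],f[160,240])
V=lambda t:(lambda im,h:h[:,:,2]>t)
print("packing",blob(c,(95,225,170,285),.018,V(160)))
print("alu",blob(c,(180,235,240,290),.030,V(140)))
print("setup",blob(c,(250,235,305,290),.025,V(140)))
print("clamp",blob(c,(322,240,378,280),.015,V(85)))
print("pine",blob(c,(390,240,475,285),.043,lambda im,h:(h[:,:,2]>165)&(im[:,:,0]>im[:,:,2])))
print("plate",blob(c,(195,148,345,212),.010,V(140)))
print("cork",blob(c,(255,155,340,205),.013,lambda im,h:h[:,:,1]>60))
print("heel",blob(c,(212,160,268,196),.013,lambda im,h:(h[:,:,2]<165)))
E
```

```text
[225 195 144] [163 135  92] [233 202 138] [106  86  51] [239 232 222] [163 158 150] [125 125 128] [241 197 131] [245 246 241]
packing (array([470.3, 332.4]), array([ 54.2, 103.9]), np.float32(70.6))
alu (array([451.2, 150.2]), array([54.1, 86.8]), np.float32(66.4))
setup (array([457.6,   3.7]), array([53.9, 79.8]), np.float32(61.5))
clamp (array([ 463.7, -163. ]), array([28.8, 94.2]), np.float32(103.4))
pine (array([ 461.8, -343.6]), array([ 46.7, 124.9]), np.float32(97.7))
plate (array([652.8,  26.4]), array([103.6, 303.5]), np.float32(87.3))
cork (array([649.2, -38.1]), array([ 54.2, 137.9]), np.float32(87.3))
heel (array([654.9,  91.7]), array([ 59.9, 104.7]), np.float32(87.2))
```

Sizes agree with those given, within edge blur, and the pad centres come out 129.9 mm apart. The drawer handle near the heel pad could meet the gripper body, so I'm checking its position.

Run:
```python
from rig import robot
import cv2
f=robot.camera("top")["frame"][:,:,::-1];g=robot.camera("scene")["frame"][:,:,::-1]
a=cv2.resize(f[75:175,200:330],None,fx=4,fy=4);b=cv2.resize(g[160:260,150:215],None,fx=4,fy=4)
cv2.imwrite("pics/c3.png",cv2.hconcat([a,b]))
```

```text
(no output)
```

View pics/c3.png

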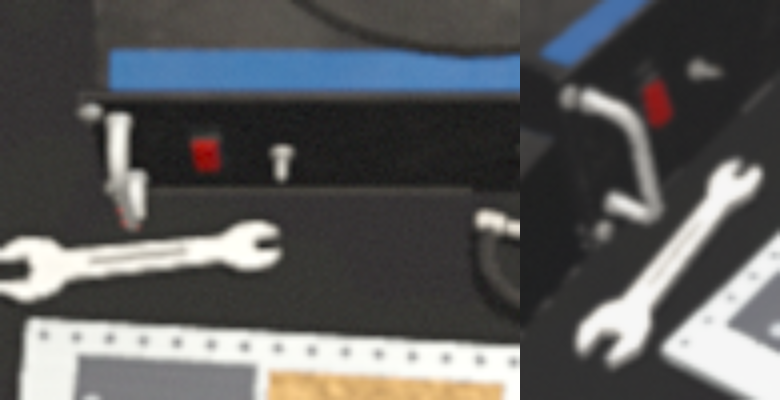

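Run:
```python
from h import *
from rig import robot
T=robot.camera("top");S=robot.camera("scene")
def P(c):
    f=210/np.tan(np.radians(c["fov_y"]/2));K=np.array([[f,0,c["cx"]],[0,f,c["cy"]],[0,0,1]]);return K@np.linalg.inv(c["extrinsics"])[:3]
def tri(a,b):
    X=cv2.triangulatePoints(P(T),P(S),np.array(a,float).reshape(2,1),np.array(b,float).reshape(2,1))[:,0];X=X[:3]/X[3]
    return X.round(3),(proj(T,X)[0]-a).round(1)
print(tri((229.5,105),(178.7,190)));print(tri((234,127),(183,213)));print(tri((235,119),(183,213)))
print("holder foot",ray(T,(155,209),0),"drawer foot",ray(T,(250,121.5),0))
o=robot.get_obs();print(R.from_quat(o["tool_rot"]).as_matrix().round(3),o["time"])
```

```text
(array([0.78 , 0.104, 0.098]), array([2.8, 6.7]))
(array([0.768, 0.107, 0.029]), array([0.6, 1.4]))
(array([0.782, 0.102, 0.023]), array([2.1, 4.9]))
holder foot [[0.57783309 0.29202359]] drawer foot [[0.79794102 0.07323823]]
[[-0.972  0.234 -0.   ]
 [ 0.234  0.972 -0.   ]
 [ 0.    -0.    -1.   ]] 0.4
```

Request:
{"method": "move_arm", "body": {"commands": [{"hand": 8.0, "travel": [0, 0, 0], "twist": [0, 0, 6.88]}, {"hand": 8.0, "travel": [0, 0, 0], "twist": [0, 0, 6.88]}, {"hand": 8.0, "travel": [0, 0, 0], "twist": [0, 0, 6.88]}, {"hand": 8.0, "travel": [0, 0, 0], "twist": [0, 0, 6.88]}, {"hand": 8.0, "travel": [0, 0, 0], "twist": [0, 0, 6.88]}], "force": 25}}

```text
time: 0.82
position: [0.146, 0.6077, 0.2366]
tool_rot: [0.409, 0.913, 0.0, 0.0]
ft_force: [-0.6, 0.6, -0.2]
grip_width: 0.0805
grip_force: 0.0
```

Request:
{"method": "move_arm", "body": {"commands": [{"hand": 8.0, "travel": [0, 0, 0], "twist": [0, 0, 6.88]}, {"hand": 8.0, "travel": [0, 0, 0], "twist": [0, 0, 6.88]}, {"hand": 8.0, "travel": [0, 0, 0], "twist": [0, 0, 6.88]}, {"hand": 8.0, "travel": [0, 0, 0], "twist": [0, 0, 6.88]}, {"hand": 8.0, "travel": [0, 0, 0], "twist": [0, 0, 6.88]}]}}

```text
time: 1.23
position: [0.146, 0.6077, 0.2365]
tool_rot: [0.66, 0.751, 0.0, -0.0]
ft_force: [-0.1, -0.8, 0.3]
grip_width: 0.08
grip_force: 0.0
```

Request:
{"method": "move_arm", "body": {"commands": [{"hand": 8.0, "travel": [-3.67, 1.81, 0], "twist": [0, 0, 0]}, {"hand": 8.0, "travel": [-3.67, 1.81, 0], "twist": [0, 0, 0]}, {"hand": 8.0, "travel": [-3.67, 1.81, 0], "twist": [0, 0, 0]}, {"hand": 8.0, "travel": [-3.67, 1.81, 0], "twist": [0, 0, 0]}]}}

```text
time: 1.57
position: [0.2378, 0.4706, 0.2366]
tool_rot: [0.658, 0.753, 0.0, 0.0]
ft_force: [0.3, 0.7, -1.0]
grip_width: 0.0797
grip_force: 0.0
```

Request:
{"method": "move_arm", "body": {"commands": [{"hand": 8.0, "travel": [-3.67, 1.81, 0], "twist": [0, 0, 0]}, {"hand": 8.0, "travel": [-3.67, 1.81, 0], "twist": [0, 0, 0]}, {"hand": 8.0, "travel": [-3.67, 1.81, 0], "twist": [0, 0, 0]}, {"hand": 8.0, "travel": [-3.67, 1.81, 0], "twist": [0, 0, 0]}]}}

```text
time: 1.9
position: [0.3295, 0.3345, 0.2369]
tool_rot: [0.658, 0.753, 0.0, 0.0]
ft_force: [0.8, 0.1, 0.8]
grip_width: 0.0802
grip_force: 0.0
```

Request:
{"method": "move_arm", "body": {"commands": [{"hand": 8.0, "travel": [-3.67, 1.81, 0], "twist": [0, 0, 0]}, {"hand": 8.0, "travel": [-3.67, 1.81, 0], "twist": [0, 0, 0]}, {"hand": 8.0, "travel": [-3.67, 1.81, 0], "twist": [0, 0, 0]}, {"hand": 8.0, "travel": [-3.67, 1.81, 0], "twist": [0, 0, 0]}]}}

```text
time: 2.23
position: [0.4211, 0.1985, 0.2369]
tool_rot: [0.658, 0.753, 0.0, 0.0]
ft_force: [0.2, -0.4, -1.1]
grip_width: 0.0804
grip_force: 0.0
```

Request:
{"method": "move_arm", "body": {"commands": [{"hand": 8.0, "travel": [-3.89, -0.22, 0.8], "twist": [0, 0, 0]}, {"hand": 8.0, "travel": [-3.89, -0.22, 0.8], "twist": [0, 0, 0]}, {"hand": 8.0, "travel": [-3.89, -0.22, 0.8], "twist": [0, 0, 0]}, {"hand": 8.0, "travel": [-3.89, -0.22, 0.8], "twist": [0, 0, 0]}, {"hand": 8.0, "travel": [-3.89, -0.22, 0.8], "twist": [0, 0, 0]}]}}

```text
time: 2.65
position: [0.4353, 0.0042, 0.1965]
tool_rot: [0.658, 0.753, 0.0, 0.0]
ft_force: [0.8, -0.1, -0.3]
grip_width: 0.0795
grip_force: 0.0
```

Request:
{"method": "move_arm", "body": {"commands": [{"hand": 8.0, "travel": [-3.89, -0.22, 0.8], "twist": [0, 0, 0]}, {"hand": 8.0, "travel": [-3.89, -0.22, 0.8], "twist": [0, 0, 0]}, {"hand": 8.0, "travel": [-3.89, -0.22, 0.8], "twist": [0, 0, 0]}, {"hand": 8.0, "travel": [-3.89, -0.22, 0.8], "twist": [0, 0, 0]}, {"hand": 8.0, "travel": [-3.89, -0.22, 0.8], "twist": [0, 0, 0]}]}}

```text
time: 3.07
position: [0.4504, -0.1903, 0.1564]
tool_rot: [0.658, 0.753, 0.0, 0.0]
ft_force: [1.0, -0.2, -0.1]
grip_width: 0.08
grip_force: 0.0
```

Request:
{"method": "move_arm", "body": {"commands": [{"hand": 8.0, "travel": [-3.89, -0.22, 0.8], "twist": [0, 0, 0]}, {"hand": 8.0, "travel": [-3.89, -0.22, 0.8], "twist": [0, 0, 0]}, {"hand": 8.0, "travel": [-3.89, -0.22, 0.8], "twist": [0, 0, 0]}, {"hand": 8.0, "travel": [-3.89, -0.22, 0.8], "twist": [0, 0, 0]}, {"hand": 8.0, "travel": [0, 0, 0], "twist": [0, 0, 0]}]}}

```text
time: 3.48
position: [0.464, -0.3524, 0.1238]
tool_rot: [0.66, 0.751, -0.001, 0.004]
ft_force: [0.8, -0.3, 1.0]
grip_width: 0.0799
grip_force: 0.0
```

```bash
cat >> h.py <<'E'
def go(o,x,y,z,ylen):
    """remaining move to TCP x,y,z (m) with tool y at ylen-90 deg: twist first (deg), then travel (cm) in the turned axes; second: travel without turning"""
    M=R.from_quat(o["tool_rot"]).as_matrix();yaw=np.degrees(np.arctan2(M[1,1],M[0,1]))
    tw=-((ylen-90-yaw+90)%180-90);d=(np.array([x,y,z])-o["position"])*100
    M2=M@R.from_rotvec([0,0,tw],degrees=True).as_matrix()
    print("t",round(o["time"],2),"yaw",yaw.round(2),"twist",round(tw,2),"travel after",(M2.T@d).round(2),"before",(M.T@d).round(2),"tilt",M[:,2].round(4)[:2])
E
python3 -c "
from h import *
from rig import robot
go(robot.get_obs(),.4618,-.3436,.030,97.7)"
```

```text
t 3.48 yaw 7.4 twist -0.3 travel after [ 0.98 -0.13  9.38] before [ 0.98 -0.13  9.38] tilt [ 0.0044 -0.0073]
```

Request:
{"method": "move_arm", "body": {"commands": [{"hand": 8.0, "travel": [0, 0, 1.5], "twist": [0, 0, 0]}, {"hand": 8.0, "travel": [0, 0, 1.5], "twist": [0, 0, 0]}, {"hand": 8.0, "travel": [0, 0, 0], "twist": [0, 0, 0]}, {"hand": 8.0, "travel": [0, 0, 0], "twist": [0, 0, 0]}]}}

```text
time: 3.82
position: [0.4621, -0.3429, 0.094]
tool_rot: [0.658, 0.753, 0.0, -0.001]
ft_force: [0.0, 0.6, -0.2]
grip_width: 0.0801
grip_force: 0.0
```

```bash
python3 -c "
from h import *
from rig import robot
go(robot.get_obs(),.4618,-.3436,.030,97.7)"
```

```text
t 3.82 yaw 7.69 twist -0.01 travel after [-0.07 -0.03  6.4 ] before [-0.07 -0.03  6.4 ] tilt [-0.0013  0.0015]
```

Request:
{"method": "move_arm", "body": {"commands": [{"hand": 8.0, "travel": [-0.02, -0.01, 1.6], "twist": [0, 0, 0]}, {"hand": 8.0, "travel": [-0.02, -0.01, 1.6], "twist": [0, 0, 0]}, {"hand": 8.0, "travel": [-0.02, 0, 1.6], "twist": [0, 0, 0]}, {"hand": 8.0, "travel": [0, 0, 1.6], "twist": [0, 0, 0]}, {"hand": 8.0, "travel": [0, 0, 0], "twist": [0, 0, 0]}]}}

```text
time: 4.23
position: [0.4617, -0.343, 0.0292]
tool_rot: [0.658, 0.753, 0.0, -0.002]
ft_force: [-1.0, -0.3, 0.6]
grip_width: 0.0803
grip_force: 0.0
```

Request:
{"method": "move_arm", "body": {"commands": [{"hand": 4.0, "travel": [0, 0, 0], "twist": [0, 0, 0]}, {"hand": 4.0, "travel": [0, 0, 0], "twist": [0, 0, 0]}, {"hand": 4.0, "travel": [0, 0, 0], "twist": [0, 0, 0]}, {"hand": 4.0, "travel": [0, 0, 0], "twist": [0, 0, 0]}, {"hand": 4.0, "travel": [0, 0, 0], "twist": [0, 0, 0]}], "force": 25}}

```text
time: 4.65
position: [0.4628, -0.3445, 0.0315]
tool_rot: [0.658, 0.753, -0.0, 0.001]
ft_force: [-0.1, 0.0, -0.7]
grip_width: 0.0544
grip_force: 0.0
```

Request:
{"method": "move_arm", "body": {"commands": [{"hand": 4.0, "travel": [0, 0, 0], "twist": [0, 0, 0]}, {"hand": 4.0, "travel": [0, 0, 0], "twist": [0, 0, 0]}]}}

```text
time: 4.82
position: [0.4622, -0.3443, 0.0311]
tool_rot: [0.658, 0.753, -0.0, 0.0]
ft_force: [-1.3, -0.1, 2.9]
grip_width: 0.0445
grip_force: 25.0
```

```bash
python3 -c "
from h import *
from rig import robot
o=robot.get_obs();print(o['position'],o['grip_width'],o['grip_force'],o['ft_force']);go(o,.6495,-.0381,.13,87.4)"
```

```text
[ 0.46224096 -0.3443051   0.03105874] 0.04450191079323634 24.99937457498163 [-1.25684371 -0.06160742  2.8692993 ]
t 4.82 yaw 7.71 twist 10.31 travel after [31.43 17.32 -9.91] before [27.83 22.66 -9.91] tilt [-0.0002 -0.0004]
```

Request:
{"method": "move_arm", "body": {"commands": [{"hand": 4.0, "travel": [0, 0, -1.5], "twist": [0, 0, 0]}, {"hand": 4.0, "travel": [0, 0, -2.5], "twist": [0, 0, 0]}, {"hand": 4.0, "travel": [0, 0, -3.0], "twist": [0, 0, 0]}, {"hand": 4.0, "travel": [0, 0, -3.0], "twist": [0, 0, 5.15]}, {"hand": 4.0, "travel": [0, 0, 0], "twist": [0, 0, 5.16]}]}}

```text
time: 5.23
position: [0.4648, -0.3466, 0.1358]
tool_rot: [0.725, 0.689, -0.0, 0.005]
ft_force: [0.7, -1.4, -2.3]
grip_width: 0.0448
grip_force: 25.0
```

Request:
{"method": "move_arm", "body": {"commands": [{"hand": 4.0, "travel": [1.5, 0.8, 0], "twist": [0, 0, 0]}, {"hand": 4.0, "travel": [2.5, 1.4, 0], "twist": [0, 0, 0]}, {"hand": 4.0, "travel": [3.0, 1.65, 0], "twist": [0, 0, 0]}, {"hand": 4.0, "travel": [3.0, 1.65, 0], "twist": [0, 0, 0]}, {"hand": 4.0, "travel": [3.0, 1.65, 0], "twist": [0, 0, 0]}]}}

```text
time: 5.65
position: [0.5398, -0.2162, 0.1302]
tool_rot: [0.723, 0.69, -0.0, -0.001]
ft_force: [-0.8, 0.0, -1.8]
grip_width: 0.0449
grip_force: 25.0
```

Request:
{"method": "move_arm", "body": {"commands": [{"hand": 4.0, "travel": [3.0, 1.65, 0], "twist": [0, 0, 0]}, {"hand": 4.0, "travel": [3.0, 1.65, 0], "twist": [0, 0, 0]}, {"hand": 4.0, "travel": [3.0, 1.65, 0], "twist": [0, 0, 0]}, {"hand": 4.0, "travel": [3.0, 1.65, 0], "twist": [0, 0, 0]}, {"hand": 4.0, "travel": [3.0, 1.65, 0], "twist": [0, 0, 0]}]}}

```text
time: 6.07
position: [0.6291, -0.0696, 0.13]
tool_rot: [0.723, 0.691, -0.0, -0.001]
ft_force: [1.0, -0.7, -1.9]
grip_width: 0.0448
grip_force: 25.0
```

Request:
{"method": "move_arm", "body": {"commands": [{"hand": 4.0, "travel": [2.4, 1.8, 0], "twist": [0, 0, 0]}, {"hand": 4.0, "travel": [0, 0, 3.0], "twist": [0, 0, 0]}, {"hand": 4.0, "travel": [0, 0, 2.0], "twist": [0, 0, 0]}, {"hand": 4.0, "travel": [0, 0, 0], "twist": [0, 0, 0]}, {"hand": 4.0, "travel": [0, 0, 0], "twist": [0, 0, 0]}]}}

```text
time: 6.48
position: [0.6465, -0.0478, 0.0789]
tool_rot: [0.723, 0.691, -0.001, -0.002]
ft_force: [0.7, 0.5, -0.7]
grip_width: 0.0449
grip_force: 25.0
```

Run:
```python
from meas import *
from rig import robot
c=robot.camera("top");o=robot.get_obs();print(o['position'])
go(o,.6495,-.0388,.044,87.4)
cv2.imwrite("pics/h1.png",cv2.resize(c["frame"][120:240,200:370,::-1],None,fx=4,fy=4))
```

```text
[ 0.6477962  -0.04840344  0.08033966]
t 6.53 yaw -2.64 twist -0.04 travel after [0.97 0.13 3.63] before [0.97 0.13 3.63] tilt [-0.001   0.0003]
```

View pics/h1.png

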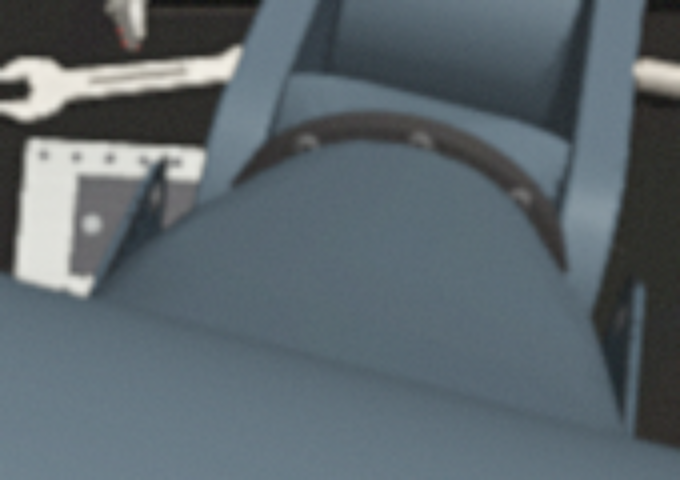

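The arm hides the placing from the top camera, so I place by measured pose and check once clear.

Request:
{"method": "move_arm", "body": {"commands": [{"hand": 4.0, "travel": [0.5, 0.07, 1.2], "twist": [0, 0, 0]}, {"hand": 4.0, "travel": [0.45, 0.06, 1.2], "twist": [0, 0, 0]}, {"hand": 4.0, "travel": [0, 0, 0.6], "twist": [0, 0, 0]}, {"hand": 4.0, "travel": [0, 0, 0.3], "twist": [0, 0, 0]}, {"hand": 4.0, "travel": [0, 0, 0], "twist": [0, 0, 0]}]}}

```text
time: 6.95
position: [0.649, -0.0387, 0.0464]
tool_rot: [0.723, 0.691, -0.001, -0.001]
ft_force: [-0.3, -0.7, -2.2]
grip_width: 0.0448
grip_force: 25.0
```

Request:
{"method": "move_arm", "body": {"commands": [{"hand": 4.0, "travel": [0, 0, 0], "twist": [0, 0, 0]}, {"hand": 4.0, "travel": [0, 0, 0], "twist": [0, 0, 0]}]}}

```text
time: 7.12
position: [0.6502, -0.0391, 0.0479]
tool_rot: [0.723, 0.691, 0.0, 0.0]
ft_force: [-0.2, 0.1, -2.6]
grip_width: 0.0444
grip_force: 25.0
```

Run:
```python
from h import *
from rig import robot
o=robot.get_obs();print(o['position'],o['ft_force'])
go(o,.6495,-.0388,.044,87.4)
```

```text
[ 0.65018782 -0.03910446  0.04787308] [-0.17390441  0.09992824 -2.61279765]
t 7.12 yaw -2.63 twist -0.03 travel after [ 0.03 -0.07  0.39] before [ 0.03 -0.07  0.39] tilt [ 0.0008 -0.0002]
```

Request:
{"method": "move_arm", "body": {"commands": [{"hand": 4.0, "travel": [0, 0, 0.2], "twist": [0, 0, 0]}, {"hand": 4.0, "travel": [0, 0, 0.1], "twist": [0, 0, 0]}, {"hand": 4.0, "travel": [0, 0, 0], "twist": [0, 0, 0]}]}}

```text
time: 7.37
position: [0.6498, -0.0389, 0.0446]
tool_rot: [0.723, 0.691, -0.0, -0.0]
ft_force: [-0.3, -1.1, -1.9]
grip_width: 0.0447
grip_force: 25.0
```

Request:
{"method": "move_arm", "body": {"commands": [{"hand": 4.0, "travel": [0, 0, 0.05], "twist": [0, 0, 0]}, {"hand": 4.0, "travel": [0, 0, 0], "twist": [0, 0, 0]}]}}

```text
time: 7.53
position: [0.6499, -0.0389, 0.0441]
tool_rot: [0.723, 0.691, 0.0, 0.0]
ft_force: [0.7, 0.3, -1.6]
grip_width: 0.0444
grip_force: 25.0
```

Request:
{"method": "move_arm", "body": {"commands": [{"hand": 4.0, "travel": [0, 0, 0.1], "twist": [0, 0, 0]}, {"hand": 4.0, "travel": [0, 0, 0], "twist": [0, 0, 0]}]}}

```text
time: 7.7
position: [0.6499, -0.0389, 0.0441]
tool_rot: [0.723, 0.691, 0.0, 0.0]
ft_force: [-1.0, -0.4, 4.0]
grip_width: 0.0448
grip_force: 25.0
```

Request:
{"method": "move_arm", "body": {"commands": [{"hand": 6.5, "travel": [0, 0, 0], "twist": [0, 0, 0]}, {"hand": 6.5, "travel": [0, 0, 0], "twist": [0, 0, 0]}, {"hand": 6.5, "travel": [0, 0, 0], "twist": [0, 0, 0]}, {"hand": 6.5, "travel": [0, 0, 0], "twist": [0, 0, 0]}, {"hand": 6.5, "travel": [0, 0, -1.0], "twist": [0, 0, 0]}]}}

```text
time: 8.12
position: [0.6483, -0.0386, 0.0513]
tool_rot: [0.723, 0.691, -0.001, -0.002]
ft_force: [-0.7, 1.0, -0.9]
grip_width: 0.0635
grip_force: 0.0
```

Request:
{"method": "move_arm", "body": {"commands": [{"hand": 7.5, "travel": [0, 0, -3], "twist": [0, 0, 0]}, {"hand": 7.5, "travel": [0, 0, -4], "twist": [0, 0, 0]}, {"hand": 7.5, "travel": [0, 0, -4], "twist": [0, 0, 5.6]}, {"hand": 7.5, "travel": [0, 0, -4], "twist": [0, 0, 5.6]}, {"hand": 7.5, "travel": [0, 0, 0], "twist": [0, 0, 5.6]}]}}

```text
time: 8.53
position: [0.6552, -0.0399, 0.2134]
tool_rot: [0.818, 0.576, 0.006, 0.007]
ft_force: [0.3, -0.1, 1.5]
grip_width: 0.0744
grip_force: 0.0
```

Run:
```python
from h import *
from rig import robot
o=robot.get_obs();print(o['position'],o['grip_width'])
go(o,.4703,.3324,.10,70.6)
```

```text
[ 0.65520953 -0.039882    0.2133896 ] 0.0744289317951832
t 8.53 yaw -19.69 twist -0.29 travel after [ 28.95 -30.01  10.86] before [ 28.8  -30.15  10.86] tilt [ 0.0178 -0.004 ]
```

Request:
{"method": "move_arm", "body": {"commands": [{"hand": 7.5, "travel": [2.62, -2.73, 0], "twist": [0, 0, -0.29]}, {"hand": 7.5, "travel": [2.62, -2.73, 0], "twist": [0, 0, 0]}, {"hand": 7.5, "travel": [2.62, -2.73, 0], "twist": [0, 0, 0]}, {"hand": 7.5, "travel": [2.62, -2.73, 0], "twist": [0, 0, 0]}, {"hand": 7.5, "travel": [2.62, -2.73, 0], "twist": [0, 0, 0]}]}}

```text
time: 8.95
position: [0.563, 0.1309, 0.2039]
tool_rot: [0.815, 0.579, 0.0, 0.0]
ft_force: [0.9, 0.9, -0.7]
grip_width: 0.0748
grip_force: 0.0
```

Request:
{"method": "move_arm", "body": {"commands": [{"hand": 7.5, "travel": [2.62, -2.73, 0], "twist": [0, 0, 0]}, {"hand": 7.5, "travel": [2.62, -2.73, 0], "twist": [0, 0, 0]}, {"hand": 7.5, "travel": [2.62, -2.73, 0], "twist": [0, 0, 0]}, {"hand": 7.5, "travel": [2.62, -2.73, 0], "twist": [0, 0, 0]}, {"hand": 7.5, "travel": [2.62, -2.73, 0], "twist": [0, 0, 0]}]}}

```text
time: 9.37
position: [0.4769, 0.2997, 0.2039]
tool_rot: [0.815, 0.58, 0.0, 0.0]
ft_force: [0.4, -1.0, -0.3]
grip_width: 0.0754
grip_force: 0.0
```

Request:
{"method": "move_arm", "body": {"commands": [{"hand": 7.5, "travel": [2.4, -2.6, 0], "twist": [0, 0, 0]}, {"hand": 7.5, "travel": [0, 0, 2], "twist": [0, 0, 0]}, {"hand": 7.5, "travel": [0, 0, 2], "twist": [0, 0, 0]}, {"hand": 7.5, "travel": [0, 0, 0], "twist": [0, 0, 0]}, {"hand": 7.5, "travel": [0, 0, 0], "twist": [0, 0, 0]}]}}

```text
time: 9.78
position: [0.4605, 0.3293, 0.1628]
tool_rot: [0.815, 0.58, -0.001, -0.0]
ft_force: [0.3, 1.2, 0.9]
grip_width: 0.0751
grip_force: 0.0
```

Run:
```python
from meas import *
from rig import robot
c=robot.camera("top");s=robot.camera("scene");o=robot.get_obs();print(o['position'],o['grip_width'])
cv2.imwrite("pics/v2.png",cv2.vconcat([c["frame"][100:320,:,::-1],s["frame"][100:420,:,::-1]]))
go(o,.4703,.3324,.10,70.6)
print("pine",blob(c,(250,140,350,210),.056,lambda im,h:(h[:,:,2]>165)&(im[:,:,0]>im[:,:,2]+50)))
```

```text
[0.46212993 0.32939164 0.16413819] 0.07499853316056566
t 9.88 yaw -19.17 twist 0.23 travel after [0.55 0.66 6.42] before [0.54 0.66 6.42] tilt [0.0016 0.0007]
pine (array([649.4, -36.8]), array([ 44.9, 130.8]), np.float32(87.3))
```

View pics/v2.png

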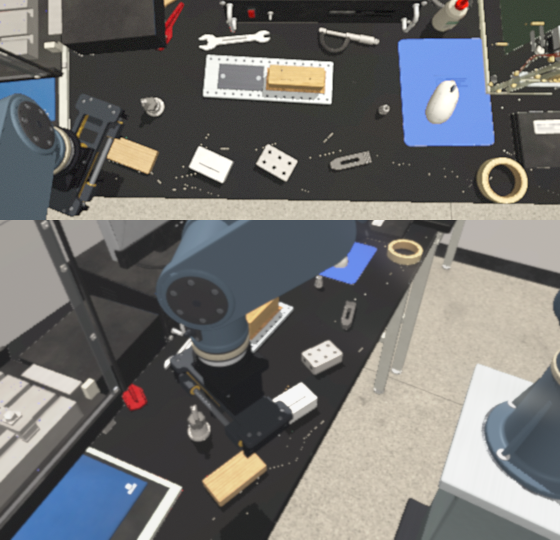

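The gripper body's long side lies along the closing direction. At the packing it would come near the holder, so I'll offset the grasp about 8 mm towards the robot and let the jaws centre the board. First a close look at the pine.

Run:
```python
from meas import *
from rig import robot
c=robot.camera("top")
cv2.imwrite("pics/p2.png",cv2.resize(c["frame"][140:220,195:345,::-1],None,fx=5,fy=5,interpolation=cv2.INTER_CUBIC))
# where ideal pine top corners should be
ctr=np.array([.6495,-.0381]);l=np.array([np.cos(np.radians(87.4)),np.sin(np.radians(87.4))]);w=np.array([-l[1],l[0]])
print(((proj(c,[[*(ctr+a*.062*l+b*.0225*w),.056] for a,b in((1,1),(1,-1),(-1,-1),(-1,1))])-[195,140])*5+2).round(0).tolist())
```

```text
[[367.0, 220.0], [373.0, 122.0], [649.0, 138.0], [645.0, 236.0]]
```

View pics/p2.png

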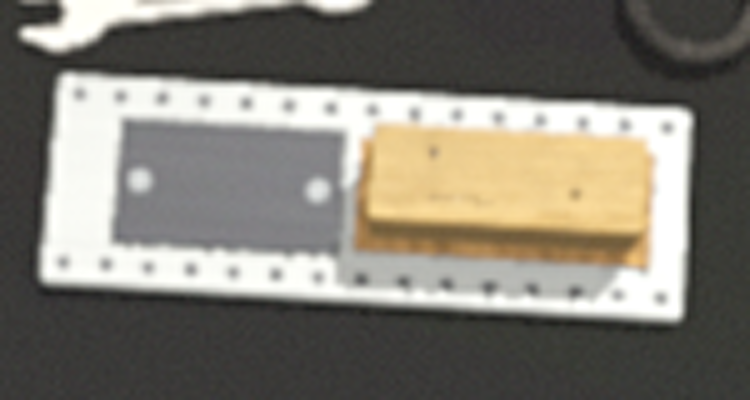

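The pine sits as aimed: top corners at about (373,124), (648,140), (643,233), (367,220), within 1 mm of the expected projection. Now the packing.

Request:
{"method": "move_arm", "body": {"commands": [{"hand": 8.6, "travel": [0.27, -0.07, 3.0], "twist": [0, 0, 0.2]}, {"hand": 8.6, "travel": [0.27, -0.07, 3.0], "twist": [0, 0, 0]}, {"hand": 8.6, "travel": [0, 0, 3.0], "twist": [0, 0, 0]}, {"hand": 8.6, "travel": [0, 0, 2.0], "twist": [0, 0, 0]}, {"hand": 8.6, "travel": [0, 0, 0], "twist": [0, 0, 0]}]}}

```text
time: 10.35
position: [0.4602, 0.3335, 0.0503]
tool_rot: [0.816, 0.578, -0.003, -0.001]
ft_force: [-0.6, -0.7, 0.3]
grip_width: 0.0855
grip_force: 0.0
```

Request:
{"method": "move_arm", "body": {"commands": [{"hand": 8.6, "travel": [0, 0, 1.0], "twist": [0, 0, 0]}, {"hand": 8.6, "travel": [0, 0, 1.0], "twist": [0, 0, 0]}, {"hand": 8.6, "travel": [0, 0, 1.0], "twist": [0, 0, 0]}, {"hand": 8.6, "travel": [0, 0, 0], "twist": [0, 0, 0]}, {"hand": 8.6, "travel": [0, 0, 0], "twist": [0, 0, 0]}]}}

```text
time: 10.77
position: [0.4617, 0.3349, 0.0231]
tool_rot: [0.816, 0.578, -0.0, -0.0]
ft_force: [1.0, 0.4, -0.7]
grip_width: 0.0862
grip_force: 0.0
```

Run:
```python
from h import *
from rig import robot
o=robot.get_obs();print(o['position'],o['grip_width'],o['ft_force'])
go(o,.4703-.0075,.3324+.0026,.020,70.6)
```

```text
[0.46171757 0.33492633 0.02306071] 0.08619912272156496 [ 1.04455312  0.37800066 -0.68399139]
t 10.77 yaw -19.34 twist 0.06 travel after [0.04 0.1  0.31] before [0.04 0.1  0.31] tilt [-0.0002 -0.0001]
```

Request:
{"method": "move_arm", "body": {"commands": [{"hand": 8.6, "travel": [0.04, 0, 0.3], "twist": [0, 0, 0]}, {"hand": 6.2, "travel": [0, 0, 0], "twist": [0, 0, 0]}, {"hand": 5.8, "travel": [0, 0, 0], "twist": [0, 0, 0]}, {"hand": 5.4, "travel": [0, 0, 0], "twist": [0, 0, 0]}, {"hand": 4.6, "travel": [0, 0, 0], "twist": [0, 0, 0]}], "force": 15}}

```text
time: 11.18
position: [0.462, 0.3355, 0.0203]
tool_rot: [0.816, 0.578, 0.0, 0.0]
ft_force: [1.5, 0.2, 0.8]
grip_width: 0.0669
grip_force: 0.1
```

Request:
{"method": "move_arm", "body": {"commands": [{"hand": 4.6, "travel": [0, 0, 0], "twist": [0, 0, 0]}, {"hand": 4.6, "travel": [0, 0, 0], "twist": [0, 0, 0]}, {"hand": 4.6, "travel": [0, 0, 0], "twist": [0, 0, 0]}, {"hand": 4.6, "travel": [0, 0, 0], "twist": [0, 0, 0]}, {"hand": 4.6, "travel": [0, 0, 0], "twist": [0, 0, 0]}]}}

```text
time: 11.6
position: [0.4622, 0.3354, 0.0203]
tool_rot: [0.816, 0.578, 0.0, 0.0]
ft_force: [0.2, -0.1, 1.1]
grip_width: 0.0518
grip_force: 15.0
```

Run:
```python
from h import *
from rig import robot
o=robot.get_obs();print(o['position'],o['grip_width'],o['grip_force'],o['ft_force'])
go(o,.6554,.0917,.14,87.4)
```

```text
[0.46222629 0.33543811 0.02026096] 0.05183591293667072 15.000287890434265 [ 0.20288021 -0.14029324  1.13064853]
t 11.6 yaw -19.33 twist -16.73 travel after [-23.47  20.41 -11.96] before [-16.6   26.3  -11.96] tilt [0.0008 0.0003]
```

Request:
{"method": "move_arm", "body": {"commands": [{"hand": 4.6, "travel": [0, 0, -1.5], "twist": [0, 0, 0]}, {"hand": 4.6, "travel": [0, 0, -2.5], "twist": [0, 0, 0]}, {"hand": 4.6, "travel": [0, 0, -3.0], "twist": [0, 0, 0]}, {"hand": 4.6, "travel": [0, 0, -3.5], "twist": [0, 0, 0]}, {"hand": 4.6, "travel": [0, 0, -3.5], "twist": [0, 0, 0]}]}}

```text
time: 12.02
position: [0.4606, 0.3349, 0.1606]
tool_rot: [0.816, 0.578, -0.002, -0.0]
ft_force: [0.9, 0.1, -0.5]
grip_width: 0.0515
grip_force: 15.0
```

Request:
{"method": "move_arm", "body": {"commands": [{"hand": 4.6, "travel": [0, 0, 0], "twist": [0, 0, -4.2]}, {"hand": 4.6, "travel": [0, 0, 0], "twist": [0, 0, -4.2]}, {"hand": 4.6, "travel": [0, 0, 0], "twist": [0, 0, -4.2]}, {"hand": 4.6, "travel": [0, 0, 0], "twist": [0, 0, -4.13]}, {"hand": 4.6, "travel": [-1.5, 1.3, 0], "twist": [0, 0, 0]}]}}

```text
time: 12.43
position: [0.4712, 0.3212, 0.1597]
tool_rot: [0.721, 0.693, -0.001, -0.001]
ft_force: [-0.9, -0.1, -1.1]
grip_width: 0.0518
grip_force: 15.0
```

Request:
{"method": "move_arm", "body": {"commands": [{"hand": 4.6, "travel": [-2.9, 2.5, 0], "twist": [0, 0, 0]}, {"hand": 4.6, "travel": [-2.9, 2.5, 0], "twist": [0, 0, 0]}, {"hand": 4.6, "travel": [-2.9, 2.5, 0], "twist": [0, 0, 0]}, {"hand": 4.6, "travel": [-2.9, 2.5, 0], "twist": [0, 0, 0]}, {"hand": 4.6, "travel": [-2.9, 2.5, 0], "twist": [0, 0, 0]}]}}

```text
time: 12.85
position: [0.5925, 0.1678, 0.1596]
tool_rot: [0.723, 0.691, -0.001, -0.001]
ft_force: [0.7, 1.4, -0.9]
grip_width: 0.0519
grip_force: 15.0
```

Request:
{"method": "move_arm", "body": {"commands": [{"hand": 4.6, "travel": [-2.9, 2.5, 0], "twist": [0, 0, 0]}, {"hand": 4.6, "travel": [-2.9, 2.5, 0], "twist": [0, 0, 0]}, {"hand": 4.6, "travel": [-1.6, 1.5, 3.0], "twist": [0, 0, 0]}, {"hand": 4.6, "travel": [0, 0, 3.0], "twist": [0, 0, 0]}, {"hand": 4.6, "travel": [0, 0, 2.0], "twist": [0, 0, 0]}]}}

```text
time: 13.27
position: [0.6535, 0.0904, 0.0773]
tool_rot: [0.724, 0.69, -0.001, -0.001]
ft_force: [-0.0, -0.4, -1.1]
grip_width: 0.052
grip_force: 15.0
```

Request:
{"method": "move_arm", "body": {"commands": [{"hand": 4.6, "travel": [0, 0, 0], "twist": [0, 0, 0]}, {"hand": 4.6, "travel": [0, 0, 0], "twist": [0, 0, 0]}, {"hand": 4.6, "travel": [0, 0, 0], "twist": [0, 0, 0]}]}}

```text
time: 13.52
position: [0.6545, 0.0927, 0.081]
tool_rot: [0.723, 0.691, 0.0, 0.0]
ft_force: [-0.3, 0.4, -0.7]
grip_width: 0.0521
grip_force: 15.0
```

Run:
```python
from h import *
from rig import robot
o=robot.get_obs();print(o['position'],o['grip_width'],o['grip_force'],o['ft_force'])
go(o,.6554,.0922,.034,87.4)
```

```text
[0.65449515 0.09274651 0.08096233] 0.05205782760516349 14.999943673610687 [-0.26805621  0.42608928 -0.72428737]
t 13.52 yaw -2.57 twist 0.03 travel after [-0.05  0.09  4.7 ] before [-0.05  0.09  4.7 ] tilt [0.0013 0.0001]
```

Request:
{"method": "move_arm", "body": {"commands": [{"hand": 4.6, "travel": [-0.05, 0.09, 2.0], "twist": [0, 0, 0]}, {"hand": 4.6, "travel": [0, 0, 1.6], "twist": [0, 0, 0]}, {"hand": 4.6, "travel": [0, 0, 0.7], "twist": [0, 0, 0]}, {"hand": 4.6, "travel": [0, 0, 0], "twist": [0, 0, 0]}, {"hand": 4.6, "travel": [0, 0, 0], "twist": [0, 0, 0]}]}}

```text
time: 13.93
position: [0.6555, 0.0922, 0.0382]
tool_rot: [0.723, 0.691, 0.001, 0.001]
ft_force: [0.7, -0.1, -0.6]
grip_width: 0.0519
grip_force: 15.0
```

Request:
{"method": "move_arm", "body": {"commands": [{"hand": 4.6, "travel": [0, 0, 0.3], "twist": [0, 0, 0]}, {"hand": 4.6, "travel": [0, 0, 0.1], "twist": [0, 0, 0]}, {"hand": 4.6, "travel": [0, 0, 0], "twist": [0, 0, 0]}]}}

```text
time: 14.18
position: [0.6553, 0.0919, 0.0337]
tool_rot: [0.723, 0.691, 0.0, 0.0]
ft_force: [-0.3, -0.8, -0.4]
grip_width: 0.0518
grip_force: 15.0
```

Request:
{"method": "move_arm", "body": {"commands": [{"hand": 4.6, "travel": [0, 0, 0.05], "twist": [0, 0, 0]}, {"hand": 4.6, "travel": [0, 0, 0], "twist": [0, 0, 0]}]}}

```text
time: 14.35
position: [0.6553, 0.0918, 0.0333]
tool_rot: [0.723, 0.691, 0.0, 0.0]
ft_force: [-0.7, 0.8, 2.9]
grip_width: 0.0518
grip_force: 15.0
```

Request:
{"method": "move_arm", "body": {"commands": [{"hand": 6.8, "travel": [0, 0, 0], "twist": [0, 0, 0]}, {"hand": 6.8, "travel": [0, 0, 0], "twist": [0, 0, 0]}, {"hand": 6.8, "travel": [0, 0, 0], "twist": [0, 0, 0]}, {"hand": 6.8, "travel": [0, 0, 0], "twist": [0, 0, 0]}, {"hand": 6.8, "travel": [0, 0, -1.0], "twist": [0, 0, 0]}]}}

```text
time: 14.77
position: [0.6532, 0.0918, 0.0408]
tool_rot: [0.723, 0.691, -0.002, -0.002]
ft_force: [-1.3, 0.7, 0.4]
grip_width: 0.0668
grip_force: 0.0
```

Request:
{"method": "move_arm", "body": {"commands": [{"hand": 7.5, "travel": [0, 0, -3], "twist": [0, 0, 0]}, {"hand": 7.5, "travel": [0, 0, -4], "twist": [0, 0, 0]}, {"hand": 7.5, "travel": [0, 0, -3], "twist": [0, 0, 6.5]}, {"hand": 7.5, "travel": [0, 0, 0], "twist": [0, 0, 6.5]}, {"hand": 7.5, "travel": [0, 0, 0], "twist": [0, 0, 6.5]}]}}

```text
time: 15.18
position: [0.657, 0.0919, 0.1467]
tool_rot: [0.831, 0.556, 0.003, 0.002]
ft_force: [-0.0, -0.3, -0.8]
grip_width: 0.0749
grip_force: 0.0
```

Request:
{"method": "move_arm", "body": {"commands": [{"hand": 7.5, "travel": [0, 0, 0], "twist": [0, 0, 6.4]}, {"hand": 7.5, "travel": [0, 0, 0], "twist": [0, 0, 0]}, {"hand": 7.5, "travel": [0, 0, 0], "twist": [0, 0, 0]}]}}

```text
time: 15.43
position: [0.6549, 0.0918, 0.1431]
tool_rot: [0.859, 0.513, 0.0, 0.0]
ft_force: [-0.1, 0.6, 0.2]
grip_width: 0.0752
grip_force: 0.0
```

Run:
```python
from h import *
from rig import robot
o=robot.get_obs();print(o['position'],o['grip_width'],o['grip_force'],o['ft_force'])
go(o,.4576,.0037,.019,61.5)
```

```text
[0.65487248 0.09180606 0.14311378] 0.07515440287030536 0.0 [-0.05898905  0.6177987   0.17710508]
t 15.43 yaw -28.33 twist 0.17 travel after [-17.16 -13.14  12.4 ] before [-17.12 -13.19  12.4 ] tilt [ 0.0004 -0.0001]
```

Request:
{"method": "move_arm", "body": {"commands": [{"hand": 7.5, "travel": [-2.86, -2.19, 0], "twist": [0, 0, 0]}, {"hand": 7.5, "travel": [-2.86, -2.19, 0], "twist": [0, 0, 0]}, {"hand": 7.5, "travel": [-2.86, -2.19, 0], "twist": [0, 0, 0]}, {"hand": 7.5, "travel": [-2.86, -2.19, 0], "twist": [0, 0, 0]}, {"hand": 7.5, "travel": [-2.86, -2.19, 0], "twist": [0, 0, 0]}]}}

```text
time: 15.85
position: [0.4889, 0.018, 0.1427]
tool_rot: [0.859, 0.513, 0.0, 0.0]
ft_force: [0.5, -1.1, -0.6]
grip_width: 0.0752
grip_force: 0.0
```

Request:
{"method": "move_arm", "body": {"commands": [{"hand": 7.5, "travel": [-2.86, -2.19, 0], "twist": [0, 0, 0.1]}, {"hand": 7.5, "travel": [0, 0, 3], "twist": [0, 0, 0]}, {"hand": 7.5, "travel": [0, 0, 3], "twist": [0, 0, 0]}, {"hand": 7.5, "travel": [0, 0, 0], "twist": [0, 0, 0]}, {"hand": 7.5, "travel": [0, 0, 0], "twist": [0, 0, 0]}]}}

```text
time: 16.27
position: [0.4567, 0.0038, 0.0818]
tool_rot: [0.86, 0.511, -0.001, -0.001]
ft_force: [-0.1, 0.5, 0.3]
grip_width: 0.0753
grip_force: 0.0
```

Run:
```python
from meas import *
from rig import robot
c=robot.camera("top");o=robot.get_obs();print(o['position'])
go(o,.4576,.0037,.019,61.5)
cv2.imwrite("pics/p3.png",cv2.resize(c["frame"][140:220,195:345,::-1],None,fx=5,fy=5,interpolation=cv2.INTER_CUBIC))
ctr=np.array([.6554,.0917]);l=np.array([np.cos(np.radians(87.4)),np.sin(np.radians(87.4))]);w=np.array([-l[1],l[0]])
print(((proj(c,[[*(ctr+a*.051*l+b*.026*w),.031] for a,b in((1,1),(1,-1),(-1,-1),(-1,1))])-[195,140])*5+2).round(0).tolist())
```

```text
[0.45787424 0.00369698 0.08278163]
t 16.32 yaw -28.52 twist -0.02 travel after [-0.01 -0.02  6.38] before [-0.01 -0.02  6.38] tilt [-0.0005  0.0001]
[[109.0, 225.0], [119.0, 116.0], [338.0, 128.0], [331.0, 238.0]]
```

View pics/p3.png

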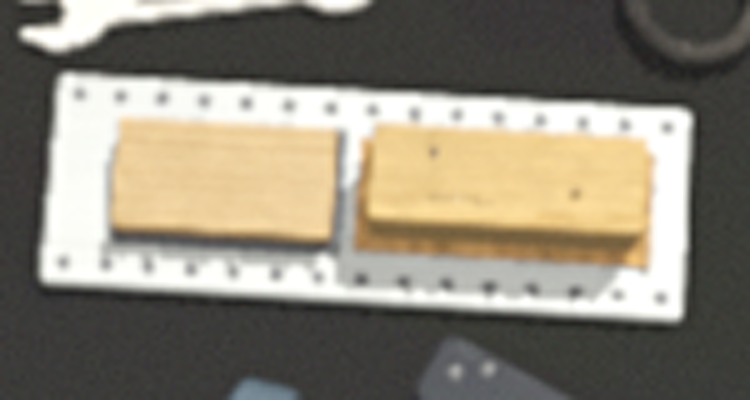

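The packing corners, about (119,119), (339,128), (330,240) and (111,230), are within 1 mm of the target. I'll check its yaw numerically, then grip the set-up block.

Run:
```python
from meas import *
from rig import robot
c=robot.camera("top")
print("packing",blob(c,(212,155,264,192),.031,lambda im,h:(h[:,:,2]>165)&(h[:,:,1]>45)))
```

```text
packing (array([654.6,  91.6]), array([ 52.5, 104. ]), np.float32(87.2))
```

Request:
{"method": "move_arm", "body": {"commands": [{"hand": 7.5, "travel": [0, 0, 2.0], "twist": [0, 0, 0]}, {"hand": 7.5, "travel": [0, 0, 2.0], "twist": [0, 0, 0]}, {"hand": 7.5, "travel": [0, 0, 1.6], "twist": [0, 0, 0]}, {"hand": 7.5, "travel": [0, 0, 0.7], "twist": [0, 0, 0]}, {"hand": 7.5, "travel": [0, 0, 0], "twist": [0, 0, 0]}], "force": 45}}

```text
time: 16.78
position: [0.458, 0.0038, 0.0195]
tool_rot: [0.86, 0.511, 0.0, 0.0]
ft_force: [0.5, -0.1, 0.5]
grip_width: 0.0751
grip_force: 0.0
```

Request:
{"method": "move_arm", "body": {"commands": [{"hand": 4.6, "travel": [0, 0, 0], "twist": [0, 0, 0]}, {"hand": 4.6, "travel": [0, 0, 0], "twist": [0, 0, 0]}, {"hand": 4.6, "travel": [0, 0, 0], "twist": [0, 0, 0]}, {"hand": 4.6, "travel": [0, 0, 0], "twist": [0, 0, 0]}, {"hand": 4.6, "travel": [0, 0, 0], "twist": [0, 0, 0]}]}}

```text
time: 17.2
position: [0.4568, 0.0041, 0.0201]
tool_rot: [0.86, 0.51, -0.0, -0.001]
ft_force: [-0.1, 0.5, 6.0]
grip_width: 0.0505
grip_force: 16.1
```

Request:
{"method": "move_arm", "body": {"commands": [{"hand": 4.6, "travel": [0, 0, 0], "twist": [0, 0, 0]}, {"hand": 4.6, "travel": [0, 0, 0], "twist": [0, 0, 0]}]}}

```text
time: 17.37
position: [0.4569, 0.0041, 0.0201]
tool_rot: [0.86, 0.51, -0.0, -0.0]
ft_force: [-0.6, 0.9, 6.6]
grip_width: 0.0506
grip_force: 45.0
```

Run:
```python
from h import *
from rig import robot
o=robot.get_obs();print(o['position'],o['grip_width'],o['grip_force'],o['ft_force'])
go(o,.6554,.0917,.1,87.4)
```

```text
[0.4568517  0.00407447 0.02013024] 0.0505547026998872 45.00266969203949 [-0.64746093  0.90242699  6.57234747]
t 17.37 yaw -28.62 twist -26.02 travel after [ 9.66 19.43 -8.  ] before [17.2  13.22 -8.  ] tilt [-0.001   0.0004]
```

Request:
{"method": "move_arm", "body": {"commands": [{"hand": 4.6, "travel": [0, 0, -1.5], "twist": [0, 0, 0]}, {"hand": 4.6, "travel": [0, 0, -2.5], "twist": [0, 0, 0]}, {"hand": 4.6, "travel": [0, 0, -3.0], "twist": [0, 0, 0]}, {"hand": 4.6, "travel": [0, 0, -2.0], "twist": [0, 0, -5.2]}, {"hand": 4.6, "travel": [0, 0, -1], "twist": [0, 0, -5.2]}]}}

```text
time: 17.78
position: [0.458, 0.0036, 0.1212]
tool_rot: [0.809, 0.588, 0.001, 0.001]
ft_force: [0.3, -0.5, -7.2]
grip_width: 0.0505
grip_force: 45.0
```

Request:
{"method": "move_arm", "body": {"commands": [{"hand": 4.6, "travel": [0, 0, 0], "twist": [0, 0, -5.2]}, {"hand": 4.6, "travel": [0, 0, 0], "twist": [0, 0, -5.2]}, {"hand": 4.6, "travel": [0, 0, 0], "twist": [0, 0, -5.2]}, {"hand": 4.6, "travel": [0.8, 1.6, 0], "twist": [0, 0, 0]}, {"hand": 4.6, "travel": [1.2, 2.4, 0], "twist": [0, 0, 0]}]}}

```text
time: 18.2
position: [0.4938, 0.0221, 0.1181]
tool_rot: [0.723, 0.69, -0.003, -0.004]
ft_force: [0.3, -0.8, -8.3]
grip_width: 0.0505
grip_force: 45.0
```

Request:
{"method": "move_arm", "body": {"commands": [{"hand": 4.6, "travel": [1.5, 3.0, 0], "twist": [0, 0, 0]}, {"hand": 4.6, "travel": [1.5, 3.0, 0], "twist": [0, 0, 0]}, {"hand": 4.6, "travel": [1.5, 3.0, 0], "twist": [0, 0, 0]}, {"hand": 4.6, "travel": [1.5, 3.0, 0], "twist": [0, 0, 0]}, {"hand": 4.6, "travel": [1.1, 2.2, 0], "twist": [0, 0, 0]}]}}

```text
time: 18.62
position: [0.645, 0.0876, 0.1178]
tool_rot: [0.723, 0.691, -0.0, -0.0]
ft_force: [0.4, -1.0, -6.6]
grip_width: 0.0503
grip_force: 45.0
```

Request:
{"method": "move_arm", "body": {"commands": [{"hand": 4.6, "travel": [0.5, 1.2, 1], "twist": [0, 0, 0]}, {"hand": 4.6, "travel": [0, 0, 2], "twist": [0, 0, 0]}, {"hand": 4.6, "travel": [0, 0, 1], "twist": [0, 0, 0]}, {"hand": 4.6, "travel": [0, 0, 0], "twist": [0, 0, 0]}, {"hand": 4.6, "travel": [0, 0, 0], "twist": [0, 0, 0]}]}}

```text
time: 19.03
position: [0.6528, 0.0907, 0.0772]
tool_rot: [0.723, 0.691, -0.002, -0.002]
ft_force: [-1.3, -0.2, -8.1]
grip_width: 0.0507
grip_force: 45.0
```

Run:
```python
from h import *
from rig import robot
o=robot.get_obs();print(o['position'],o['grip_width'],o['grip_force'],o['ft_force'])
go(o,.6552,.0918,.0515,87.4)
```

```text
[0.65280591 0.0906798  0.07717294] 0.05072089707371608 44.9957138299942 [-1.3252824  -0.18298539 -8.12425819]
t 19.03 yaw -2.61 twist -0.01 travel after [0.12 0.25 2.57] before [0.12 0.25 2.57] tilt [-0.0068  0.0001]
```

Request:
{"method": "move_arm", "body": {"commands": [{"hand": 4.6, "travel": [0.1, 0.1, 1.0], "twist": [0, 0, 0]}, {"hand": 4.6, "travel": [0, 0, 0.7], "twist": [0, 0, 0]}, {"hand": 4.6, "travel": [0, 0, 0], "twist": [0, 0, 0]}, {"hand": 4.6, "travel": [0, 0, 0], "twist": [0, 0, 0]}, {"hand": 4.6, "travel": [0, 0, 0], "twist": [0, 0, 0]}]}}

```text
time: 19.45
position: [0.6569, 0.0917, 0.0629]
tool_rot: [0.723, 0.691, 0.0, 0.0]
ft_force: [0.5, -0.1, -7.7]
grip_width: 0.0506
grip_force: 45.0
```

Run:
```python
from h import *
from rig import robot
o=robot.get_obs();print(o['position'],o['grip_width'],o['grip_force'],o['ft_force'])
go(o,.6552,.0918,.0515,87.4)
```

```text
[0.65688004 0.09169483 0.06288041] 0.050583669340293125 44.99570667743683 [ 0.53246811 -0.13105937 -7.70233881]
t 19.45 yaw -2.61 twist -0.01 travel after [ 0.   -0.17  1.14] before [ 0.   -0.17  1.14] tilt [ 0.0005 -0.    ]
```

Request:
{"method": "move_arm", "body": {"commands": [{"hand": 4.6, "travel": [0, -0.15, 0.5], "twist": [0, 0, 0]}, {"hand": 4.6, "travel": [0, 0, 0.4], "twist": [0, 0, 0]}, {"hand": 4.6, "travel": [0, 0, 0], "twist": [0, 0, 0]}, {"hand": 4.6, "travel": [0, 0, 0], "twist": [0, 0, 0]}, {"hand": 4.6, "travel": [0, 0, 0], "twist": [0, 0, 0]}]}}

```text
time: 19.87
position: [0.6553, 0.0918, 0.0535]
tool_rot: [0.723, 0.691, 0.0, 0.0]
ft_force: [-0.5, -0.2, -8.0]
grip_width: 0.0505
grip_force: 45.0
```

Request:
{"method": "move_arm", "body": {"commands": [{"hand": 4.6, "travel": [0, 0, 0.15], "twist": [0, 0, 0]}, {"hand": 4.6, "travel": [0, 0, 0], "twist": [0, 0, 0]}]}}

```text
time: 20.03
position: [0.6553, 0.0919, 0.052]
tool_rot: [0.723, 0.691, 0.0, 0.0]
ft_force: [0.6, 0.2, -7.5]
grip_width: 0.0503
grip_force: 45.0
```

Request:
{"method": "move_arm", "body": {"commands": [{"hand": 4.6, "travel": [0, 0, 0.1], "twist": [0, 0, 0]}, {"hand": 4.6, "travel": [0, 0, 0], "twist": [0, 0, 0]}]}}

```text
time: 20.2
position: [0.6554, 0.0918, 0.0513]
tool_rot: [0.723, 0.691, 0.0, 0.0]
ft_force: [0.0, -0.2, -7.7]
grip_width: 0.0503
grip_force: 45.0
```

Request:
{"method": "move_arm", "body": {"commands": [{"hand": 4.6, "travel": [0, 0, 0.04], "twist": [0, 0, 0]}, {"hand": 4.6, "travel": [0, 0, 0], "twist": [0, 0, 0]}]}}

```text
time: 20.37
position: [0.6554, 0.0918, 0.0512]
tool_rot: [0.723, 0.691, 0.0, 0.0]
ft_force: [0.4, -0.4, -2.4]
grip_width: 0.0504
grip_force: 45.0
```

Request:
{"method": "move_arm", "body": {"commands": [{"hand": 4.6, "travel": [0, 0, 0.03], "twist": [0, 0, 0]}, {"hand": 7.0, "travel": [0, 0, 0], "twist": [0, 0, 0]}, {"hand": 7.0, "travel": [0, 0, 0], "twist": [0, 0, 0]}, {"hand": 7.0, "travel": [0, 0, 0], "twist": [0, 0, 0]}, {"hand": 7.0, "travel": [0, 0, 0], "twist": [0, 0, 0]}]}}

```text
time: 20.78
position: [0.6561, 0.0918, 0.051]
tool_rot: [0.723, 0.691, 0.001, 0.001]
ft_force: [0.4, -0.1, 0.2]
grip_width: 0.0673
grip_force: 0.0
```

Request:
{"method": "move_arm", "body": {"commands": [{"hand": 7.0, "travel": [0, 0, -1], "twist": [0, 0, 0]}, {"hand": 7.0, "travel": [0, 0, -3], "twist": [0, 0, 0]}, {"hand": 7.0, "travel": [0, 0, -4], "twist": [0, 0, 0]}, {"hand": 6.0, "travel": [0, 0, -2], "twist": [0, 0, -5.4]}, {"hand": 6.0, "travel": [0, 0, 0], "twist": [0, 0, -5.3]}]}}

```text
time: 21.2
position: [0.6595, 0.0919, 0.1576]
tool_rot: [0.654, 0.757, 0.004, 0.005]
ft_force: [0.6, -0.1, 0.3]
grip_width: 0.0637
grip_force: 0.0
```

Request:
{"method": "move_arm", "body": {"commands": [{"hand": 6.0, "travel": [0, 0, 0], "twist": [0, 0, -5.3]}, {"hand": 6.0, "travel": [0, 0, 0], "twist": [0, 0, 0]}, {"hand": 6.0, "travel": [0, 0, 0], "twist": [0, 0, 0]}]}}

```text
time: 21.45
position: [0.6553, 0.0919, 0.151]
tool_rot: [0.621, 0.784, 0.0, 0.0]
ft_force: [-0.2, -0.5, -0.9]
grip_width: 0.0603
grip_force: 0.0
```

Run:
```python
from h import *
from rig import robot
o=robot.get_obs();print(o['position'],o['grip_width'],o['grip_force'],o['ft_force'])
go(o,.4637,-.163,.017,103.4)
```

```text
[0.65529944 0.09187096 0.15103921] 0.060276140084413905 0.0 [-0.19580722 -0.48361654 -0.88266184]
t 21.45 yaw 13.26 twist -0.14 travel after [-20.35 -24.56  13.39] before [-20.41 -24.51  13.39] tilt [0.0008 0.    ]
```

Request:
{"method": "move_arm", "body": {"commands": [{"hand": 6.0, "travel": [-2.55, -3.07, 0], "twist": [0, 0, 0]}, {"hand": 6.0, "travel": [-2.55, -3.07, 0], "twist": [0, 0, 0]}, {"hand": 6.0, "travel": [-2.55, -3.07, 0], "twist": [0, 0, 0]}, {"hand": 6.0, "travel": [-2.55, -3.07, 0], "twist": [0, 0, 0]}, {"hand": 6.0, "travel": [-2.55, -3.07, 0], "twist": [0, 0, 0]}]}}

```text
time: 21.87
position: [0.5342, -0.0687, 0.1502]
tool_rot: [0.62, 0.784, -0.0, -0.0]
ft_force: [0.5, -0.3, 0.1]
grip_width: 0.06
grip_force: 0.0
```

Request:
{"method": "move_arm", "body": {"commands": [{"hand": 6.0, "travel": [-2.55, -3.07, 0], "twist": [0, 0, 0]}, {"hand": 6.0, "travel": [-2.55, -3.07, 0], "twist": [0, 0, 0]}, {"hand": 6.0, "travel": [-2.55, -3.07, 0], "twist": [0, 0, -0.14]}, {"hand": 6.0, "travel": [0, 0, 3], "twist": [0, 0, 0]}, {"hand": 6.0, "travel": [0, 0, 3], "twist": [0, 0, 0]}]}}

```text
time: 22.28
position: [0.464, -0.1669, 0.0913]
tool_rot: [0.622, 0.783, 0.0, 0.003]
ft_force: [-0.8, 0.4, -0.1]
grip_width: 0.0602
grip_force: 0.0
```

Request:
{"method": "move_arm", "body": {"commands": [{"hand": 6.0, "travel": [0, 0, 0], "twist": [0, 0, 0]}, {"hand": 6.0, "travel": [0, 0, 0], "twist": [0, 0, 0]}, {"hand": 6.0, "travel": [0, 0, 0], "twist": [0, 0, 0]}]}}

```text
time: 22.53
position: [0.4642, -0.1635, 0.091]
tool_rot: [0.619, 0.785, 0.0, 0.0]
ft_force: [0.7, 0.4, 0.7]
grip_width: 0.0603
grip_force: 0.0
```

Run:
```python
from meas import *
from rig import robot
c=robot.camera("top");o=robot.get_obs();print(o['position'])
go(o,.4637,-.163,.017,103.4)
cv2.imwrite("pics/p4.png",cv2.resize(c["frame"][140:220,195:345,::-1],None,fx=5,fy=5,interpolation=cv2.INTER_CUBIC))
ctr=np.array([.6554,.0917]);l=np.array([np.cos(np.radians(87.4)),np.sin(np.radians(87.4))]);w=np.array([-l[1],l[0]])
print(((proj(c,[[*(ctr+a*.038*l+b*.0255*w),.056] for a,b in((1,1),(1,-1),(-1,-1),(-1,1))])-[195,140])*5+2).round(0).tolist())
print("setup",blob(c,(212,155,264,195),.056,lambda im,h:(h[:,:,1]<25)&(h[:,:,2]>185)))
```

```text
[ 0.4646703  -0.16354547  0.09150774]
t 22.58 yaw 13.56 twist 0.16 travel after [ 0.09 -0.09  7.45] before [ 0.09 -0.09  7.45] tilt [ 0.0019 -0.0012]
[[130.0, 213.0], [139.0, 103.0], [307.0, 112.0], [299.0, 223.0]]
setup (array([660.8,  90.5]), array([61.9, 92.2]), np.float32(87.3))
```

View pics/p4.png

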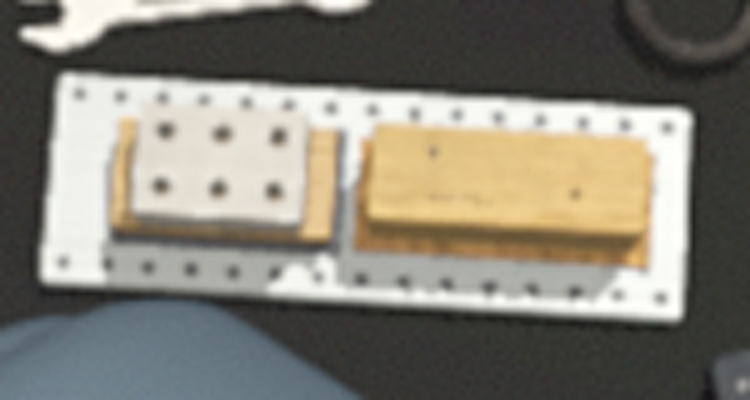

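The set-up block's corners, about (140,105), (308,114), (300,224) and (132,214), match the target within 0.5 mm. Before gripping, I'm refining the bar centre from the first picture with higher thresholds.

Run:
```python
from meas import *
from rig import robot
c=robot.camera("top");c["frame"]=cv2.imread("pics/top0.png")[:,:,::-1].copy()
for t in(85,100,115,125):print(t,blob(c,(322,240,378,280),.015,lambda im,h:cv2.morphologyEx((h[:,:,2]>t).astype(np.uint8),cv2.MORPH_CLOSE,np.ones((25,25)))))
```

```text
85 (array([ 464.7, -161.9]), array([41.5, 99. ]), np.float32(90.9))
100 (array([ 464.7, -162.9]), array([40.4, 95.3]), np.float32(90.9))
115 (array([ 464.9, -162.8]), array([29.6, 91.9]), np.float32(102.6))
125 (array([ 464.7, -163. ]), array([28. , 90.9]), np.float32(102.6))
```

Request:
{"method": "move_arm", "body": {"commands": [{"hand": 6.0, "travel": [0.05, 0, 2.5], "twist": [0, 0, 0.3]}, {"hand": 6.0, "travel": [0, 0, 2.0], "twist": [0, 0, 0]}, {"hand": 6.0, "travel": [0, 0, 1.6], "twist": [0, 0, 0]}, {"hand": 6.0, "travel": [0, 0, 0.9], "twist": [0, 0, 0]}, {"hand": 6.0, "travel": [0, 0, 0], "twist": [0, 0, 0]}], "force": 25}}

```text
time: 23.05
position: [0.4636, -0.1625, 0.0199]
tool_rot: [0.621, 0.784, -0.0, -0.0]
ft_force: [0.8, 0.3, 0.2]
grip_width: 0.0599
grip_force: 0.0
```

Request:
{"method": "move_arm", "body": {"commands": [{"hand": 6.0, "travel": [0, 0, 0.3], "twist": [0, 0, 0]}, {"hand": 6.0, "travel": [0, 0, 0], "twist": [0, 0, 0]}, {"hand": 4.0, "travel": [0, 0, 0], "twist": [0, 0, 0]}, {"hand": 3.2, "travel": [0, 0, 0], "twist": [0, 0, 0]}, {"hand": 2.0, "travel": [0, 0, 0], "twist": [0, 0, 0]}]}}

```text
time: 23.47
position: [0.4639, -0.1633, 0.018]
tool_rot: [0.621, 0.784, 0.0, 0.001]
ft_force: [-1.0, -0.1, 0.7]
grip_width: 0.0471
grip_force: 0.0
```

Request:
{"method": "move_arm", "body": {"commands": [{"hand": 2.0, "travel": [0, 0, 0], "twist": [0, 0, 0]}, {"hand": 2.0, "travel": [0, 0, 0], "twist": [0, 0, 0]}, {"hand": 2.0, "travel": [0, 0, 0], "twist": [0, 0, 0]}, {"hand": 2.0, "travel": [0, 0, 0], "twist": [0, 0, 0]}, {"hand": 2.0, "travel": [0, 0, 0], "twist": [0, 0, 0]}]}}

```text
time: 23.88
position: [0.4634, -0.1631, 0.0174]
tool_rot: [0.621, 0.784, -0.0, -0.0]
ft_force: [-0.3, -0.4, 2.8]
grip_width: 0.0246
grip_force: 25.0
```

Run:
```python
from h import *
from rig import robot
o=robot.get_obs();print(o['position'],o['grip_width'],o['grip_force'],o['ft_force'])
go(o,.6530,.0388,.12,87.4)
```

```text
[ 0.46343652 -0.16307549  0.01742523] 0.02456921630331794 24.999386966228485 [-0.27569607 -0.38938795  2.78653766]
t 23.88 yaw 13.24 twist 15.84 travel after [ 21.03  18.02 -10.26] before [ 15.31  23.08 -10.26] tilt [-0.0001 -0.    ]
```

Request:
{"method": "move_arm", "body": {"commands": [{"hand": 2.0, "travel": [0, 0, -1.5], "twist": [0, 0, 0]}, {"hand": 2.0, "travel": [0, 0, -2.5], "twist": [0, 0, 0]}, {"hand": 2.0, "travel": [0, 0, -3], "twist": [0, 0, 0]}, {"hand": 2.0, "travel": [0, 0, -3], "twist": [0, 0, 4]}, {"hand": 2.0, "travel": [0, 0, -1], "twist": [0, 0, 4]}]}}

```text
time: 24.3
position: [0.4648, -0.1637, 0.1305]
tool_rot: [0.675, 0.738, 0.0, 0.003]
ft_force: [-0.1, 0.7, -1.8]
grip_width: 0.0248
grip_force: 25.0
```

Request:
{"method": "move_arm", "body": {"commands": [{"hand": 2.0, "travel": [0, 0, 0], "twist": [0, 0, 4]}, {"hand": 2.0, "travel": [0, 0, 0], "twist": [0, 0, 3.84]}, {"hand": 2.0, "travel": [1.2, 1.0, 0], "twist": [0, 0, 0]}, {"hand": 2.0, "travel": [2.1, 1.8, 0], "twist": [0, 0, 0]}, {"hand": 2.0, "travel": [2.8, 2.4, 0], "twist": [0, 0, 0]}]}}

```text
time: 24.72
position: [0.5171, -0.1049, 0.127]
tool_rot: [0.724, 0.69, -0.001, -0.001]
ft_force: [0.2, -1.1, -1.8]
grip_width: 0.0247
grip_force: 25.0
```

Request:
{"method": "move_arm", "body": {"commands": [{"hand": 2.0, "travel": [2.8, 2.4, 0], "twist": [0, 0, 0]}, {"hand": 2.0, "travel": [2.8, 2.4, 0], "twist": [0, 0, 0]}, {"hand": 2.0, "travel": [2.8, 2.4, 0], "twist": [0, 0, 0]}, {"hand": 2.0, "travel": [2.8, 2.4, 0], "twist": [0, 0, 0]}, {"hand": 2.0, "travel": [2.4, 2.0, 0], "twist": [0, 0, 0]}]}}

```text
time: 25.13
position: [0.6413, 0.0283, 0.1268]
tool_rot: [0.723, 0.691, 0.0, -0.0]
ft_force: [-0.6, -0.4, -1.9]
grip_width: 0.0249
grip_force: 25.0
```

Request:
{"method": "move_arm", "body": {"commands": [{"hand": 2.0, "travel": [1.3, 1.2, 0], "twist": [0, 0, 0]}, {"hand": 2.0, "travel": [0, 0, 1.5], "twist": [0, 0, 0]}, {"hand": 2.0, "travel": [0, 0, 1.5], "twist": [0, 0, 0]}, {"hand": 2.0, "travel": [0, 0, 0], "twist": [0, 0, 0]}, {"hand": 2.0, "travel": [0, 0, 0], "twist": [0, 0, 0]}]}}

```text
time: 25.55
position: [0.6513, 0.0388, 0.0958]
tool_rot: [0.723, 0.691, -0.001, -0.002]
ft_force: [1.1, 0.3, -1.5]
grip_width: 0.0247
grip_force: 25.0
```

Request:
{"method": "move_arm", "body": {"commands": [{"hand": 2.0, "travel": [0, 0, 0], "twist": [0, 0, 0]}, {"hand": 2.0, "travel": [0, 0, 0], "twist": [0, 0, 0]}]}}

```text
time: 25.72
position: [0.6533, 0.0382, 0.0982]
tool_rot: [0.723, 0.691, 0.0, 0.001]
ft_force: [0.7, 0.3, -1.5]
grip_width: 0.0249
grip_force: 25.0
```

Run:
```python
from h import *
from rig import robot
o=robot.get_obs();print(o['position'],o['grip_width'],o['grip_force'],o['ft_force'])
go(o,.6530,.0388,.0735,87.4)
```

```text
[0.65325347 0.03820029 0.09816241] 0.02489344253129774 24.998065531253815 [ 0.69339628  0.3170588  -1.51097922]
t 25.72 yaw -2.63 twist -0.03 travel after [ 0.06 -0.03  2.47] before [ 0.06 -0.03  2.47] tilt [ 0.0013 -0.0001]
```

Request:
{"method": "move_arm", "body": {"commands": [{"hand": 2.0, "travel": [0.05, 0, 1.2], "twist": [0, 0, 0]}, {"hand": 2.0, "travel": [0, 0, 0.8], "twist": [0, 0, 0]}, {"hand": 2.0, "travel": [0, 0, 0.3], "twist": [0, 0, 0]}, {"hand": 2.0, "travel": [0, 0, 0], "twist": [0, 0, 0]}, {"hand": 2.0, "travel": [0, 0, 0], "twist": [0, 0, 0]}]}}

```text
time: 26.13
position: [0.6525, 0.039, 0.0739]
tool_rot: [0.723, 0.691, -0.0, -0.0]
ft_force: [0.1, -0.5, -0.9]
grip_width: 0.0244
grip_force: 25.0
```

Request:
{"method": "move_arm", "body": {"commands": [{"hand": 2.0, "travel": [0, 0, 0.1], "twist": [0, 0, 0]}, {"hand": 2.0, "travel": [0, 0, 0], "twist": [0, 0, 0]}, {"hand": 2.0, "travel": [0, 0, 0], "twist": [0, 0, 0]}]}}

```text
time: 26.38
position: [0.6526, 0.039, 0.0737]
tool_rot: [0.723, 0.691, -0.0, -0.0]
ft_force: [-2.0, -0.7, 4.3]
grip_width: 0.0248
grip_force: 25.0
```

Request:
{"method": "move_arm", "body": {"commands": [{"hand": 4.5, "travel": [0, 0, 0], "twist": [0, 0, 0]}, {"hand": 4.5, "travel": [0, 0, 0], "twist": [0, 0, 0]}, {"hand": 4.5, "travel": [0, 0, 0], "twist": [0, 0, 0]}, {"hand": 4.5, "travel": [0, 0, 0], "twist": [0, 0, 0]}, {"hand": 4.5, "travel": [0, 0, -1], "twist": [0, 0, 0]}]}}

```text
time: 26.8
position: [0.6514, 0.0392, 0.0815]
tool_rot: [0.723, 0.691, -0.001, -0.002]
ft_force: [-1.3, -0.0, 0.3]
grip_width: 0.0432
grip_force: 0.0
```

Request:
{"method": "move_arm", "body": {"commands": [{"hand": 4.5, "travel": [0, 0, -3], "twist": [0, 0, 0]}, {"hand": 4.5, "travel": [0, 0, -4], "twist": [0, 0, 0]}, {"hand": 4.5, "travel": [0, 0, -4], "twist": [0, 0, 0]}, {"hand": 4.5, "travel": [-2.5, -2.5, 0], "twist": [0, 0, 0]}, {"hand": 4.5, "travel": [-2.8, -2.8, 0], "twist": [0, 0, 0]}]}}

```text
time: 27.22
position: [0.6012, -0.0113, 0.1978]
tool_rot: [0.722, 0.692, 0.003, 0.005]
ft_force: [-0.9, -0.9, -1.0]
grip_width: 0.045
grip_force: 0.0
```

Request:
{"method": "move_arm", "body": {"commands": [{"hand": 4.5, "travel": [-2.8, -2.8, 0], "twist": [0, 0, 0]}, {"hand": 4.5, "travel": [-2.8, -2.8, 0], "twist": [0, 0, 0]}, {"hand": 4.5, "travel": [-2.8, -2.8, 0], "twist": [0, 0, 0]}, {"hand": 4.5, "travel": [-2.8, -2.8, 0], "twist": [0, 0, 0]}, {"hand": 4.5, "travel": [-2.8, -2.0, 0], "twist": [0, 0, 0]}]}}

```text
time: 27.63
position: [0.4566, -0.1456, 0.194]
tool_rot: [0.723, 0.691, -0.0, -0.0]
ft_force: [0.4, 0.1, 0.2]
grip_width: 0.0454
grip_force: 0.0
```

Request:
{"method": "move_arm", "body": {"commands": [{"hand": 4.5, "travel": [-2.8, 0, 0], "twist": [0, 0, 0]}, {"hand": 4.5, "travel": [0, 0, 0], "twist": [0, 0, 0]}, {"hand": 4.5, "travel": [0, 0, 0], "twist": [0, 0, 0]}, {"hand": 4.5, "travel": [0, 0, 0], "twist": [0, 0, 0]}, {"hand": 4.5, "travel": [0, 0, 0], "twist": [0, 0, 0]}]}}

```text
time: 28.05
position: [0.4582, -0.1724, 0.1935]
tool_rot: [0.723, 0.691, 0.0, -0.0]
ft_force: [-0.4, -0.6, 0.3]
grip_width: 0.0451
grip_force: 0.0
```

Run:
```python
from meas import *
from rig import robot
c=robot.camera("top");s=robot.camera("scene")
a=cv2.resize(c["frame"][140:220,195:345,::-1],(700,373),interpolation=cv2.INTER_CUBIC)
b=cv2.resize(s["frame"][165:275,140:500,::-1],(700,214),interpolation=cv2.INTER_CUBIC)
cv2.imwrite("pics/p5.png",cv2.vconcat([a,b]))
ctr=np.array([.6530,.0388]);l=np.array([np.cos(np.radians(87.4)),np.sin(np.radians(87.4))]);w=np.array([-l[1],l[0]])
print(((proj(c,[[*(ctr+a*.0455*l+b*.0125*w),.071] for a,b in((1,1),(1,-1),(-1,-1),(-1,1))])-[195,140]+.5)*4.667).round(0).tolist())
for t in(140,160,175):print("bar",t,blob(c,(232,155,300,200),.071,lambda im,h:cv2.morphologyEx((h[:,:,2]<t).astype(np.uint8)&(h[:,:,1]<35),cv2.MORPH_CLOSE,np.ones((11,11)))))
```

```text
[[215.0, 170.0], [219.0, 119.0], [411.0, 130.0], [408.0, 181.0]]
bar 140 (array([687.3,  14.7]), array([  9.7, 117.4]), np.float32(90.7))
bar 160 (array([687. ,  16.6]), array([ 10.3, 121.3]), np.float32(90.7))
bar 175 (array([686.6,  23.3]), array([ 10.9, 134.6]), np.float32(90.7))
```

View pics/p5.png

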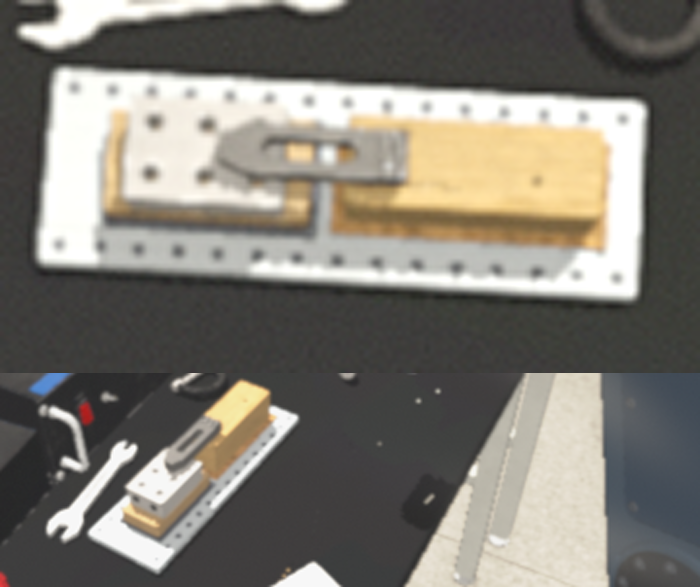

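The bar spans from its tip at about (214,152) on the steel block to its square end at about (408,157) on the pine. It is level, parallel to the plate and within about 1 mm of the target. Nothing else was disturbed, so I'm handing in.

```bash
python3 -c "
from rig import robot
print(robot.hand_in())"
```

```text
the job is handed in; nothing more can be done
None
```

The clamping set-up is built in the order asked and handed in at about 28 s of the 107 s allowed. In the camera images each part sits within about 1 mm of its target, the gripper is clear of everything, and the aluminium blank and cutter holder were not touched.

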